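# Cap off, coupler on: press-fit an angled test nipple

## Task

Take the dust cap off the slanted nipple of the metal port block and nest it squarely over the identical spare cap standing on the bench, and let go of it. Then pick up the steel coupler, press it straight down the nipple's slanted axis until it snaps and its mouth sits flush on the nipple's collar, and finish still holding it there against the nipple's spring: do not let go. Do not press the nipple's pin with anything but the coupler, and do not shift the spare cap, the beaker, the timer or the flask.

Things in the scene. Friction and masses are not known exactly. Their poses are not given: they have to be found in the camera images.
- port_block: Fixed aluminium block, 120 x 84 x 30 mm, flat on the 2 mm blue mat; origin at the centre of its underside, z up; its front (two small brass plugs) faces its own -x. From its top a round post 52 mm across leans 25 degrees toward the block's front and carries the nipple.
- nipple: Steel nipple on the post. Origin: centre of its collar's top face, 60 mm above the mat, straight above the block's centre; z up along the slanted axis, 25 deg off vertical, leaning to the block's -x; y level. Collar 37 mm across, z -4 to 0 mm. Spigot 16 mm across to z 24, last 5 mm coned to 11 mm; a steel spring ball stands 3.5 mm out at z 8 on its +y and -y sides; spring pin 8 mm across, tip at z 34 when out.
- poppet (a joint): How far the spring pin is pushed in, m: 0 out, 0.009 when the coupler is flush on the collar, 0.010 its end stop. On the way down the two side balls resist with 5 to 10 N, snap into the coupler's inner groove at about 0.004 to 0.005, and from there the pin pushes back with about 11 N near flush. Let go, the coupler springs back 2 to 5 mm off flush.
- nipple_cap: Loose grey plastic dust cap, 50 g, on the nipple at the start: hollow stepped cup, mouth down, 46 mm tall. Origin at the mouth's centre, z to its closed end. Skirt 45 mm outside, 40 inside, 22 mm deep; inner ledge (23 mm hole) to z 25; above 34 mm outside, 29 inside, top edge coned to 30. At the start its axes lie along the nipple's, its mouth round the collar at nipple z -4 mm; lift it off along that axis.
- spare_cap: Identical loose cap standing mouth down on the bench; same origin and axes. The other cap goes over it with 3 mm play all round and lands with its inner ledge on this one's closed end, 24 mm higher (mouth to mouth), both upright. It and the coupler stand in front of tall equipment (balance, heating bath): travel across at the front of the bench, well above.
- coupler: Loose steel coupler, 110 to 210 g, 80 mm tall, standing mouth down on the bench. Origin at the mouth's centre, z up along its body. Sleeve 34 mm across, z 0 to 34 mm, with a blind bore 19 mm across, 25 mm deep in the mouth; above the shoulder at z 34 a round grip 24 mm across to z 80. Flush home, its origin and z axis coincide with the nipple's.
- beaker: Bystander: small glass beaker, 55 mm across, 69 mm tall, loose; origin at the centre of its underside.
- timer: Bystander: flat white lab timer, 58 x 62 x 19 mm, loose; origin at the centre of its underside.
- flask: Bystander: conical flask, 64 mm across, 106 mm tall, loose; origin at the centre of its underside.
Not all that is in view belongs to the job. There is more than one size of the coupler; the job needs the smallest.

How it is judged (in metres and radians):
On the way, in this order (a step that is already met when the one before it is completed fails the run):
1. the dust cap is nested upright over the spare cap and let go (horizontal distance between nipple_cap and spare_cap below 0.004 m and z of nipple_cap in the frame of spare_cap between 0.02 and 0.027 m and angle between each of nipple_cap, spare_cap's own z axis and vertical below 0.08 rad and height (world z) of spare_cap below 0.004 m and contact force between the arm and nipple_cap below 0.1 N and contact force between the arm and spare_cap below 0.1 N and linear speed of nipple_cap below 0.02 m/s), for 0.2 s.
2. the coupler is pressed home squarely on the nipple, past the snap (value of joint poppet above 0.0075 m and distance between coupler and nipple below 0.004 m and angle between the z axis of coupler and the z axis of nipple, either way round below 0.07 rad and contact force between coupler and nipple above 2 N and contact force between the fingers and coupler above 3 N), for 0.2 s.
At the end, for the whole second after the job is handed in: Cap nested on the standing spare cap (axes within 4 mm, mouths 20 to 27 mm apart, both within 0.08 rad of upright, at rest, untouched); the gripper (over 3 N) holds the coupler on the nipple: origins within 4 mm, axes within 0.07 rad, pin in over 7.5 mm, bearing over 2 N (all of step 1 and all of step 2); the arm keeps its last pose, push and grip.
It fails at once if the pin is pressed with something other than the coupler (value of joint poppet above 0.003 m and distance between coupler and nipple above 0.03 m).
It fails at once if the spare cap is shifted more than 30 mm (distance of spare_cap from where it was at the start of the episode above 0.03 m).
It fails at once if a bystander is shifted more than 30 mm (distance of any of beaker, timer, flask from where it was at the start of the episode above 0.03 m).
It also fails if it takes over 72 s, if anything falls off the work surface, if the arm or the gripper's body presses on something with over 40 N, if the wrist force passes 120 N, or if a joint passes its speed limit or range.

## Robot

A 7-joint arm with a two-finger parallel gripper is mounted at the origin on a cart in front of the work surface, level with it; the furniture and walls round the work are solid. World frame = base frame: x ahead of the robot, y to its left, z up, the work surface at z = 0. Lengths are in mm, angles in rad, forces in N, time in s.
With the tool pointing down it reaches from about 400 to 875 mm from the base axis. Payload 4.4 kg.
Tool frame: the origin (TCP) lies on the centre line of the jaws, within the pads' length; the fingertips stand 25 mm ahead of it and the grasp point (between the pads) lies 6 mm ahead of it (ctrl.finger_overhang is the distance from the TCP to the fingertips, in mm); z points along the fingers, y is the line along which they close (so a half turn about z gives the same grasp; the last joint's range is limited). The gripper opens to 85 mm and grips with 20 to 120 N. Pads are 22 mm wide; open, the fingers measure 114 mm over their backs; the gripper's body (76 mm by 85 mm) begins 54 mm behind the grasp point. The pads swing forward as they close: fully open they stand 13 mm farther back than shut.
Start: joints at [1.228, 0.628, 0.038, 1.517, -0.027, 0.996, -0.02], TCP at [177.659, -625.264, 227.913] pointing down, gripper open.
Joint ranges: [-3.06, 3.06], [-0.37, 2.12], [-1.25, 1.32], [0.18, 2.47], [-1.1, 4.24], [0.23, 1.98], [-2.94, 2.94]. Speed limits (rad/s): [2.57, 2.57, 3.14, 3.14, 3.14, 3.14, 3.14].

## Interface

Orientations are given as [roll, pitch, yaw] about the fixed x, y, z axes, in that order (R = Rz(yaw) Ry(pitch) Rx(roll)).
In Python, from cell import ctrl gives the robot as it stands. The module is installed in compiled form; this text tells all that it offers.
- The arm moves only by the tool play_rows, never from a script. Its argument "targets" is a list of rows, each a list of 5 numbers: the closure, from 0 (fully open) to 1 (shut), then the shift along the tool's x, y, z in cm, then the turn about the tool's z in degrees. In form: [[gripper, dx, dy, dz, spin], ...]. A call has 1 to 10 rows; each row is the pose to reach, as a shift and turn from the pose commanded when the call began, along the tool's axes at that moment; what a row does not reach only later rows make up. A row lasts 1/10 s, in which the tool goes at most 50 mm and 8.59 degrees, less where a joint would pass 70% of its speed; a pose out of reach is approached as far as the arm can. A call with a gripper value outside its range is refused whole. The fingers move at their own pace and stop on an object; the grip force is fixed at half the most. Time passes only in rows, so rows that repeat a pose let the fingers close. It gives the time, the measured TCP pose, the force, the opening and the grip force at its end, in the units of the state.
- ctrl.read_state(): the state, without advancing time (a new reading comes with each control period).
- ctrl.get_image(name): name is "side" or "top" or "wrist"; returns (picture, depth): 384x512x3 uint8, red, green, blue; 384x512 float32, mm along the optical axis (not along the pixel's ray), 0 where there is no reading.
- ctrl.calibration(name): a dict with "vfov" (degrees; the focal length in pixels is half the picture's height over the tangent of half this angle, whatever the lens; pixels are square), "cx", "cy" (the principal point, pixels), "extrinsics" (4x4, takes a point from camera to world coordinates); the wrist camera has in their place "mount" (4x4, takes a point from camera to tool coordinates, whose origin is the TCP and whose axes are the flange's). Camera axes: x right, y down, z forward; pixel columns grow to the right and rows downward; lengths in mm; the calibration is good to about 2 mm. The wrist camera is an equidistant fisheye: a pixel r from the principal point sees the ray r / f radians off the axis. A picture is of the moment at which its call begins: read the wrist's pose just before it. calibration takes no time and is no camera call.
- ctrl.finish_job(): hands the job in; it is judged then, once.
Trained networks look in the newest picture that a camera, given by its name, has taken for a name from the list of things; names that differ only in an ending like _2 or _b are one class to them, and where a whole thing is asked for, a point or a joint stands for the part that bears it (a point fixed in the world has none). Each returns a list of dicts, best first, with "confidence" (0 to 1); they miss things now and then, are a little off and sometimes report something else, mostly with a low value. They report only what shows in the picture. A call takes as long as a camera call. They do not tell look-alikes from the thing itself.
- ctrl.search_frame(camera, name): "bbox" ([left, top, right, bottom] in pixels, round what is visible of it).
- ctrl.trace(camera, name): "pixels" (384x512 bool, what is visible of it) and "bbox" ([left, top, right, bottom] in pixels, round what is visible of it).
The state is a dict: "clock": time; "qpos": joint angles; "qd": joint speeds; "tau": joint torques, N m; "eef_pos": TCP position; "tool_rot": TCP orientation; "force": force on the tool from outside, world axes, zero at the start; "torque": the same for the moment, N m; "width": finger opening in mm; "gripper_force": force on a finger pad.
Only numpy, scipy, OpenCV 4.12 (cv2) and the standard library are available. Lean on these libraries where they do the work, as an engineer would, in place of code of your own. Each camera call takes 0.05 s, during which the arm holds its last target. There are 200 camera calls.

## Working session

There is one attempt and no reset: what is moved stays moved. The work goes in short steps, Python scripts to look and compute and a tool call to move; the robot and the scene stay as the last step left them, time stands still between calls to the robot, and variables do not carry over. Pictures are saved under pics/ and viewed, at most 10 in all, crops included, and the job is handed in when it is done.

Besides the shell and the picture viewer there is one more tool, called in YAML: its name, and indented under it one key for each argument. play_rows: Moves the arm, as the interface text tells. Its arguments: {"type":"object","properties":{"targets":{"type":"array"}},"required":["targets"]}

```bash
mkdir -p pics; cat > h.py <<'E'
import numpy as np, cv2
from cell import ctrl
from scipy.spatial.transform import Rotation as Ro
def R(rpy): return Ro.from_euler('xyz',rpy).as_matrix()
def cloud(cam,d,pose=None):
    c=ctrl.calibration(cam); f=192/np.tan(np.radians(c['vfov'])/2)
    v,u=np.mgrid[:384,:512]; x=(u-c['cx'])/f; y=(v-c['cy'])/f
    if cam=='wrist':
        r=np.hypot(x,y)+1e-9; k=np.tan(np.minimum(r,1.5))/r; x=x*k;y=y*k
        M=np.eye(4); M[:3,:3]=R(pose[1]); M[:3,3]=pose[0]; E=M@c['mount']
    else: E=c['extrinsics']
    P=np.stack([x*d,y*d,d,np.ones_like(d)],-1)@np.array(E).T
    P=P[...,:3]; P[d<=0]=np.nan
    return P
def snap(cam):
    s=ctrl.read_state(); im,d=ctrl.get_image(cam)
    return im,d,cloud(cam,d,(s['eef_pos'],s['tool_rot']))
E
python3 - <<'E'
from h import *
s=ctrl.read_state(); print(s)
for cam in('side','top'):
    im,d,P=snap(cam); cv2.imwrite(f'pics/{cam}0.png',cv2.cvtColor(im,cv2.COLOR_RGB2BGR)); np.savez(f'{cam}0.npz',im=im,P=P)
    c=ctrl.calibration(cam); print(cam,c['vfov'],np.round(c['extrinsics'],2).tolist())
    for n in['port_block','nipple','nipple_cap','spare_cap','coupler','beaker','timer','flask']:
        for t in ctrl.trace(cam,n)[:4]:
            p=P[t['pixels']]; p=p[~np.isnan(p[:,0])]
            if len(p): print(n,round(t['confidence'],2),np.round(t['bbox']).tolist(),len(p),'med',np.round(np.median(p,0)),'lo',np.round(np.percentile(p,3,0)),'hi',np.round(np.percentile(p,97,0)))
print(ctrl.calibration('wrist'))
E
```

```text
{'clock': 0.0, 'qpos': array([ 1.22820433,  0.62932809,  0.03845369,  1.51839039, -0.02704447,
        0.99629925, -0.02001318]), 'qd': array([ 1.71374245e-03, -4.72609384e-04, -1.76984188e-03, -8.06507499e-05,
        1.60054170e-03, -6.95106991e-04,  8.73132555e-04]), 'tau': array([-5.32327140e-04, -5.63407159e+01,  1.22590106e+00, -1.93443704e+01,
        1.10531109e-02,  1.05035794e-02,  4.58743921e-05]), 'eef_pos': array([ 177.48389509, -624.63121077,  226.99383571]), 'tool_rot': array([-3.13968545e+00, -5.59885070e-06,  2.76744616e-01]), 'force': array([ 0.15586948, -0.49318526, -0.40603592]), 'torque': array([-0.00428346,  0.01685923, -0.00914299]), 'gripper_force': 0.0, 'width': 85.72451746192439}
side 54.93251388398516 [[-0.83, -0.23, 0.51, 86.77], [-0.56, 0.3, -0.78, 846.82], [0.03, -0.93, -0.38, 436.93], [0.0, 0.0, 0.0, 1.0]]
port_block 0.83 [181.0, 234.0, 239.0, 270.0] 1313 med [535. 347.  30.] lo [485. 303.   6.] hi [610. 374.  48.]
nipple_cap 0.69 [197.0, 216.0, 218.0, 245.0] 505 med [536. 342.  80.] lo [523. 318.  50.] hi [561. 351. 103.]
nipple_cap 0.29 [252.0, 176.0,
[... 2111 characters left out ...]
 -21.  18.] lo [393. -50.  13.] hi [453.   8.  23.]
timer 0.34 [349.0, 232.0, 362.0, 244.0] 112 med [ 429. -153.   58.] lo [ 416. -165.   23.] hi [ 442. -145.   85.]
flask 0.87 [261.0, 173.0, 282.0, 192.0] 353 med [594.  90.  36.] lo [572.  61.   0.] hi [623. 119. 106.]
{'vfov': 65.70646984690485, 'cx': 258.2390311395112, 'cy': 189.16898382010143, 'mount': array([[-1.68593680e-03, -9.58817808e-01, -2.84016846e-01,
         7.21220502e+01],
       [ 9.99998534e-01, -1.53158327e-03, -7.65535634e-04,
         8.50016900e-01],
       [ 2.99013749e-04, -2.84017721e-01,  9.58818984e-01,
        -1.45830924e+02],
       [ 0.00000000e+00,  0.00000000e+00,  0.00000000e+00,
         1.00000000e+00]])}
```

```bash
python3 - <<'E'
import cv2,numpy as np
t=cv2.imread('pics/top0.png');s=cv2.imread('pics/side0.png')
a=cv2.resize(t[150:260,120:380],(780,330),interpolation=cv2.INTER_CUBIC)
b=cv2.resize(s[140:320,160:420],(390,270),interpolation=cv2.INTER_CUBIC)
b2=cv2.resize(s[205:285,165:281],(390,270),interpolation=cv2.INTER_CUBIC)
cv2.imwrite('pics/a.png',np.vstack([a,np.hstack([b,b2])]))
E
```

```text
(no output)
```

View pics/a.png

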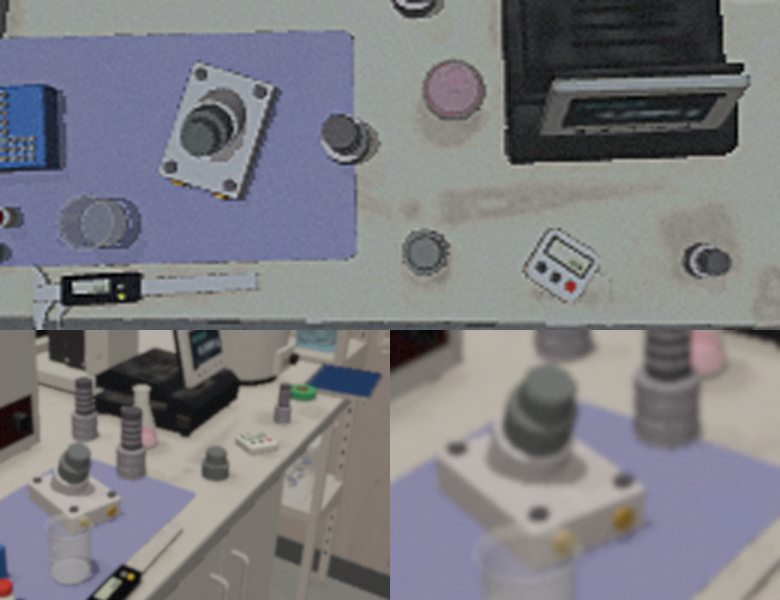

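Top view: the block sits on the mat with its plugs facing roughly −x (yaw ≈ −18°), spare cap at crop pixel (426,252), timer (563,265). The 80 mm coupler is at (710,260), and the two taller couplers are at (345,135) and behind. Next I'll travel across the front, looking with the wrist camera on the way.

play_rows:
  targets:
    - [0,37,-39,-3,34]
    - [0,37,-39,-3,34]
    - [0,37,-39,-3,34]
    - [0,37,-39,-3,34]
    - [0,37,-39,-3,34]
    - [0,37,-39,-3,34]
    - [0,37,-39,-3,34]
    - [0,37,-39,-3,34]
    - [0,37,-39,-3,34]
    - [0,37,-39,-3,34]

```text
clock: 1.9
eef_pos: [410.0, -181.2, 256.3]
tool_rot: [3.142, -0.001, -0.317]
force: [0.9, -0.8, -0.3]
width: 85.3
gripper_force: 0.0
```

play_rows:
  targets:
    - [0,0,0,0,0]
    - [0,0,0,0,0]
    - [0,0,0,0,0]
    - [0,0,0,0,0]
    - [0,0,0,0,0]

```text
clock: 2.4
eef_pos: [408.6, -184.3, 255.8]
tool_rot: [3.141, 0.0, -0.32]
force: [0.0, -0.5, 0.5]
width: 85.3
gripper_force: 0.0
```

```bash
cat >> h.py <<'E'
def circ(P,c,r,zlo,zhi):
    "points near c (xy) within r and z range"
    q=P.reshape(-1,3); q=q[~np.isnan(q[:,0])]
    return q[(np.hypot(q[:,0]-c[0],q[:,1]-c[1])<r)&(q[:,2]>zlo)&(q[:,2]<zhi)]
def fitc(p):
    (x,y),r=cv2.minEnclosingCircle(p[:,:2].astype(np.float32)); return round(x,1),round(y,1),round(r,1)
def fitr(q,rad):
    "least-squares circle of known radius through side points"
    from scipy.optimize import least_squares
    f=least_squares(lambda c:np.hypot(*(q[:,:2]-c).T)-rad,q[:,:2].mean(0),loss='soft_l1'); return np.round(f.x,1)
E
python3 - <<'E'
from h import *
im,d,P=snap('wrist'); cv2.imwrite('pics/w1.png',cv2.cvtColor(im,cv2.COLOR_RGB2BGR))
for z in [(-5,5),(76,90)]:
    q=circ(P,(428,-154),25,*z); print(z,len(q),q[:,2].mean() if len(q) else 0, fitc(q) if len(q)else 0, np.median(q,0))
for z in range(4,90,8):
    q=circ(P,(428,-154),25,z,z+8); 
    if len(q)>5: print(z,len(q),q.min(0).round(),q.max(0).round())
for cam in('top','side'):
    Q=np.load(cam+'0.npz')['P']
    q=circ(Q,(428,-154),25,74,92); print(cam,'cpl top',len(q),q.mean(0).round(1),fitc(q))
    q=circ(Q,(432,118),30,40,56); print(cam,'spare top',len(q),q.mean(0).round(1),fitc(q))
E
```

```text
(-5, 5) 322 -0.29899537565335405 (428.0, -154.0, 24.9) [ 4.40737388e+02 -1.42167554e+02 -2.53700633e-01]
(76, 90) 357 79.70757848907745 (428.0, -162.3, 12.0) [ 428.43361355 -162.75549422   79.74325851]
4 16 [ 421. -179.    4.] [ 445. -156.   12.]
12 15 [ 420. -179.   12.] [ 445. -155.   20.]
20 17 [ 431. -179.   20.] [ 445. -153.   28.]
28 193 [ 412. -179.   29.] [ 445. -146.   36.]
36 9 [ 428. -174.   37.] [ 440. -163.   44.]
44 19 [ 426. -174.   44.] [ 440. -161.   52.]
52 23 [ 425. -174.   52.] [ 440. -158.   60.]
60 18 [ 423. -175.   60.] [ 440. -156.   68.]
68 35 [ 425. -174.   68.] [ 440. -156.   76.]
76 357 [ 416. -174.   76.] [ 440. -151.   82.]
top cpl top 56 [ 429.  -160.    80.8] (428.8, -160.1, 11.7)
top spare top 101 [434.3 117.8  46.4] (434.4, 118.0, 16.4)
side cpl top 26 [ 425.7 -156.9   77.8] (426.6, -159.3, 12.2)
side spare top 85 [430.8 122.2  43.9] (432.6, 119.8, 17.3)
```

View pics/w1.png

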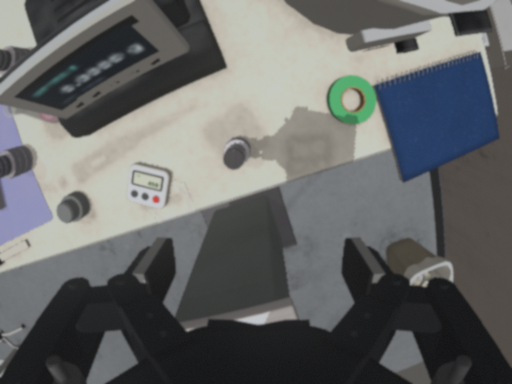

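play_rows:
  targets:
    - [0,-9,-25,0,0]
    - [0,-9,-25,0,0]
    - [0,-9,-25,0,0]
    - [0,-9,-25,0,0]
    - [0,-9,-25,0,0]
    - [0,-9,-25,0,0]
    - [0,-9,-25,0,0]

```text
clock: 3.15
eef_pos: [401.5, 85.0, 255.8]
tool_rot: [-3.141, 0.0, -0.312]
force: [-1.3, -1.7, -0.4]
width: 85.4
gripper_force: 0.0
```

```bash
python3 - <<'E'
from h import *
print(ctrl.read_state()['eef_pos'],ctrl.read_state()['tool_rot'])
im,d,P=snap('wrist'); cv2.imwrite('pics/w2.png',cv2.cvtColor(im,cv2.COLOR_RGB2BGR))
q=circ(P,(434,118),30,42,52); print(len(q),q.mean(0),fitc(q))
E
```

```text
[401.4954294   84.99986454 255.80939049] [-3.14061757e+00  2.25513228e-05 -3.11694357e-01]
577 [433.81470309 116.26501555  45.5451827 ] (433.8, 116.6, 17.1)
```

play_rows:
  targets:
    - [0,-1,-25,0,0]
    - [0,-1,-25,0,0]
    - [0,-1,-25,0,0]
    - [0,-1,-25,0,0]
    - [0,-1,-25,0,0]
    - [0,-1,-25,0,0]
    - [0,-1,-25,0,0]
    - [0,-1,-25,0,0]

```text
clock: 4.0
eef_pos: [470.6, 320.1, 255.5]
tool_rot: [3.139, -0.0, -0.32]
force: [-0.3, -0.3, -0.6]
width: 85.3
gripper_force: 0.0
```

```bash
python3 - <<'E'
from h import *
from scipy.optimize import least_squares
print(ctrl.read_state()['eef_pos'],ctrl.read_state()['tool_rot'])
im,d,P=snap('wrist'); cv2.imwrite('pics/w3.png',cv2.cvtColor(im,cv2.COLOR_RGB2BGR)); np.savez('w3.npz',P=P,im=im)
# block top: z 28..35 bright pixels
m=(np.abs(P[...,2]-32)<3)&(np.hypot(P[...,0]-550,P[...,1]-320)<80)
m=cv2.morphologyEx(m.astype(np.uint8),cv2.MORPH_OPEN,np.ones((3,3)))
q=P[m>0][:,:2].astype(np.float32); r=cv2.minAreaRect(q); print('block',r,cv2.boxPoints(r).round(1).tolist())
# cap fit: stepped surface, params base c(x,y), yaw
q=circ(P,(540,328),45,50,120)
def prof(w,s): # distance to cap surface for radial w, axial s (cap z)
    d1=np.abs(w-22.5)+np.clip(s-25,0,None); d2=np.abs(w-17)+np.clip(25-s,0,None)+np.clip(s-46,0,None)
    d3=np.abs(s-46)+np.clip(w-17,0,None); d4=np.abs(s-25)+np.clip(17-w,0,None)+np.clip(w-22.5,0,None)
    return np.minimum.reduce([d1,d2,d3,d4])
def res(p,q):
    a=np.radians(25); ax=np.array([-np.sin(a)*np.cos(p[2]),-np.sin(a)*np.sin(p[2]),np.cos(a)])
    o=np.array([p[0],p[1],62+(p[3] if len(p)>3 else 0)])-4*ax
    v=q-o; s=v@ax; w=np.linalg.norm(v-np.outer(s,ax),axis=1)
    return s,w
for cam,PP in(('wrist',P),('top',np.load('top0.npz')['P']),('side',np.load('side0.npz')['P'])):
    q=circ(PP,(540,330),60,70,125)
    for it in range(3):
        f=least_squares(lambda p:prof(*res(p,q)[::-1]),[550,322,-.31,0] if it==0 else f.x,loss='soft_l1',f_scale=1.)
        s,w=res(f.x,q); q=q[(s>-4)&(s<50)&(w<26)] if it==0 else q
    print(cam,len(q),f.x.round(3),np.median(prof(w,s) if it==0 else prof(*res(f.x,q)[::-1])))
E
```

```text
[470.62315139 320.08932397 255.46505968] [ 3.13928462e+00 -3.05737755e-04 -3.20413382e-01]
block ((552.99658203125, 326.36590576171875), (84.63529205322266, 119.61434936523438), 73.74293518066406) [[483.70001220703125, 302.5], [598.5999755859375, 269.0], [622.2999877929688, 350.20001220703125], [507.3999938964844, 383.70001220703125]]
wrist 1541 [ 5.52865e+02  3.26737e+02 -2.94000e-01 -5.81000e-01] 0.37786546570825763
top 230 [ 5.53920e+02  3.27618e+02 -3.28000e-01  1.17000e-01] 0.8020677778372196
side 361 [ 5.52420e+02  3.27504e+02 -2.81000e-01 -1.31400e+00] 0.5177008038718718
```

View pics/w3.png

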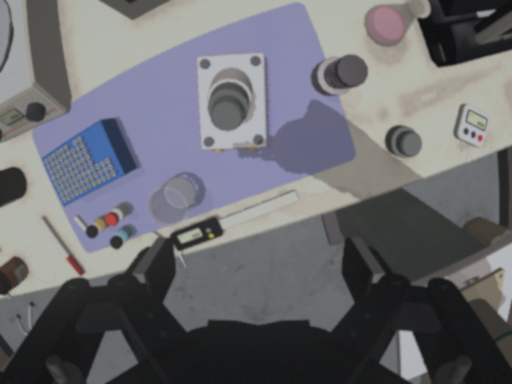

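play_rows:
  targets:
    - [0,7.1,-3.2,3,-1.9]
    - [0,7.1,-3.2,6,-1.9]
    - [0,7.1,-3.2,10,-1.9]
    - [0,7.1,-3.2,10,-1.9]
    - [0,7.1,-3.2,10,-1.9]

```text
clock: 4.55
eef_pos: [547.0, 330.2, 156.2]
tool_rot: [3.14, 0.001, -0.285]
force: [-0.3, 0.6, 0.3]
width: 85.0
gripper_force: 0.0
```

```bash
python3 - <<'E'
from h import *
s=ctrl.read_state();print(s['eef_pos'],s['tool_rot'],ctrl.finger_overhang,s['width'])
E
```

```text
[547.02093366 330.18350968 156.2039909 ] [ 3.14024116e+00  9.42748230e-04 -2.84986720e-01] 25.0 85.04707295359628
```

play_rows:
  targets:
    - [0,0.2,0.2,3,0]
    - [0,0.2,0.2,6,0]
    - [0,0.2,0.2,6.8,0]
    - [0,0.2,0.2,6.8,0]
    - [0,0.2,0.2,6.8,0]
    - [0,0.2,0.2,6.8,0]

```text
clock: 5.15
eef_pos: [549.9, 330.0, 90.1]
tool_rot: [-3.139, -0.003, -0.283]
force: [-0.4, 0.2, -0.3]
width: 85.9
gripper_force: 0.0
```

play_rows:
  targets:
    - [0.4,0,0,0,0]
    - [0.6,0,0,0,0]
    - [0.8,0,0,0,0]
    - [0.8,0,0,0,0]
    - [0.8,0,0,0,0]
    - [0.8,0,0,0,0]

```text
clock: 5.75
eef_pos: [548.6, 329.2, 88.3]
tool_rot: [-3.141, -0.0, -0.283]
force: [-1.8, -0.3, 5.9]
width: 29.9
gripper_force: 58.5
```

```bash
python3 - <<'E'
from h import *
im,d,P=snap('wrist'); s,ds,Ps=snap('side')
a=cv2.resize(s[190:290,150:290],(560,400),interpolation=cv2.INTER_CUBIC)
cv2.imwrite('pics/g1.png',cv2.cvtColor(np.vstack([cv2.resize(im[:200],(560,219)),a[:380]]),cv2.COLOR_RGB2BGR))
print(ctrl.read_state()['eef_pos'],ctrl.read_state()['width'])
E
```

```text
[548.66020024 329.19319852  88.27019721] 29.592917594422293
```

View pics/g1.png

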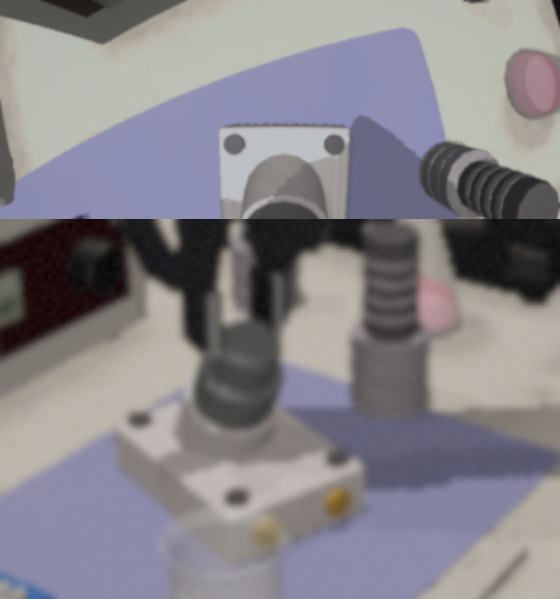

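play_rows:
  targets:
    - [0.8,-0.2,0,-0.45,0]
    - [0.8,-0.6,0,-1.3,0]
    - [0.8,-1.0,0,-2.2,0]
    - [0.8,-1.5,0,-3.2,0]
    - [0.8,-2.1,0,-4.5,0]
    - [0.8,-2.5,0,-5.4,0]
    - [0.8,-3.0,0,-7.5,0]
    - [0.8,-4,0,-12,0]
    - [0.8,-4,0,-12,0]
    - [0.8,-4,0,-12,0]

```text
clock: 6.85
eef_pos: [510.6, 341.0, 209.6]
tool_rot: [-3.139, -0.002, -0.283]
force: [0.1, -0.5, -0.6]
width: 29.5
gripper_force: 59.0
```

```bash
python3 - <<'E'
from h import *
im,d,P=snap('wrist'); s,ds,Ps=snap('side')
a=cv2.resize(s[110:290,130:330],(600,540),interpolation=cv2.INTER_CUBIC)
cv2.imwrite('pics/g2.png',cv2.cvtColor(a,cv2.COLOR_RGB2BGR))
s=ctrl.read_state(); print(s['eef_pos'],s['width'],s['gripper_force'])
E
```

```text
[509.7927813  339.76201481 207.32679344] 29.38082610977692 58.990668800252024
```

View pics/g2.png

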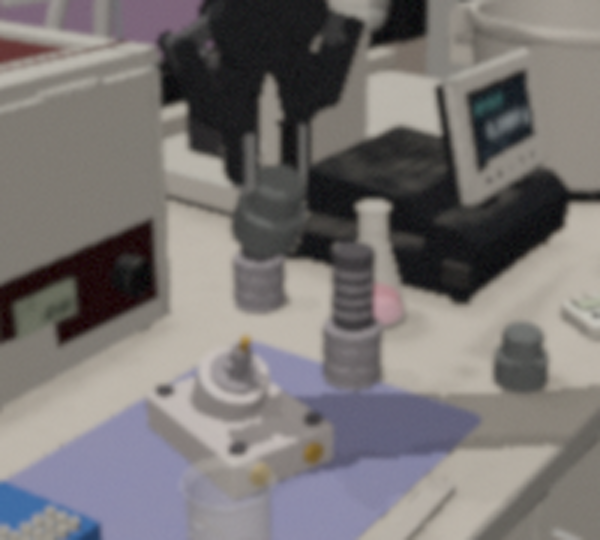

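play_rows:
  targets:
    - [0.8,-0.8,4.6,2,0]
    - [0.8,-1.5,9.3,5,0]
    - [0.8,-1.5,9.3,9,0]
    - [0.8,-1.5,9.3,12,0]
    - [0.8,-1.5,9.3,14,0]
    - [0.8,-1.5,9.3,15.5,0]
    - [0.8,-1.5,9.3,15.5,0]
    - [0.8,-1.5,9.3,15.5,0]
    - [0.8,-1.5,9.3,15.5,0]

```text
clock: 7.85
eef_pos: [470.3, 255.3, 53.3]
tool_rot: [-3.141, -0.001, -0.284]
force: [0.4, 0.1, -0.1]
width: 29.3
gripper_force: 59.1
```

```bash
python3 - <<'E'
from h import *
s=ctrl.read_state(); print(s['eef_pos'],s['force'],s['width'])
Q=snap('side')[2]
q=circ(Q,(470,255),60,3,200); 
for z in range(2,80,4):
    k=q[(q[:,2]>z)&(q[:,2]<=z+4)]
    if len(k)>3: print(z,len(k),k.min(0).round(),k.max(0).round())
E
```

```text
[470.26484914 255.33451641  53.27510225] [ 0.43897017  0.06727496 -0.14234621] 29.325726581058632
6 7 [483. 306.   6.] [485. 313.   9.]
14 18 [454. 253.  14.] [484. 312.  18.]
18 26 [451. 253.  18.] [486. 312.  22.]
22 28 [450. 259.  22.] [491. 313.  26.]
26 36 [447. 252.  26.] [496. 313.  30.]
30 34 [446. 253.  30.] [509. 311.  34.]
34 42 [445. 250.  34.] [499. 309.  38.]
38 45 [446. 239.  38.] [484. 280.  42.]
42 34 [447. 257.  42.] [487. 278.  46.]
46 28 [445. 260.  46.] [485. 275.  50.]
50 22 [443. 257.  50.] [480. 276.  54.]
54 34 [442. 257.  54.] [483. 279.  58.]
58 50 [444. 240.  58.] [472. 280.  62.]
62 72 [450. 233.  62.] [483. 283.  66.]
66 60 [453. 236.  66.] [483. 285.  70.]
70 31 [454. 230.  70.] [483. 286.  74.]
74 36 [453. 231.  74.] [483. 284.  78.]
78 35 [453. 231.  78.] [483. 285.  82.]
```

play_rows:
  targets:
    - [0.8,0,0,0.6,0]
    - [0.8,0,0,1.1,0]
    - [0.8,0,0,1.4,0]
    - [0.8,0,0,1.4,0]
    - [0.8,0,0,1.4,0]

```text
clock: 8.4
eef_pos: [471.8, 255.0, 40.2]
tool_rot: [-3.14, -0.003, -0.284]
force: [0.7, -1.9, 13.1]
width: 29.7
gripper_force: 60.6
```

play_rows:
  targets:
    - [0.6,0,0,0,0]
    - [0.5,0,0,0,0]
    - [0.4,0,0,0,0]
    - [0.4,0,0,0,0]
    - [0,0,0,0,0]
    - [0,0,0,0,0]
    - [0,0,0,0,0]
    - [0,-2,0,-4,0]
    - [0,-5,0,-9,0]
    - [0,-6,0,-11,0]

```text
clock: 9.4
eef_pos: [410.8, 272.8, 150.6]
tool_rot: [-3.141, 0.0, -0.282]
force: [0.6, 1.3, 0.2]
width: 85.4
gripper_force: 0.0
```

play_rows:
  targets:
    - [0,-1,0,0,0]
    - [0,-1,0,0,0]
    - [0,-1,0,0,0]
    - [0,-1,0,0,0]

```text
clock: 9.8
eef_pos: [402.9, 274.0, 147.7]
tool_rot: [3.14, 0.001, -0.285]
force: [0.1, -0.7, -0.4]
width: 85.5
gripper_force: 0.0
```

```bash
python3 - <<'E'
from h import *
s=ctrl.read_state(); print(s['eef_pos'],s['force'],s['width'])
im,d,P=snap('wrist'); cv2.imwrite('pics/w4.png',cv2.cvtColor(im,cv2.COLOR_RGB2BGR))
q=circ(P,(475,255),60,43,53); print(len(q),q.mean(0),fitc(q),np.percentile(q[:,2],[5,50,95]))
q=circ(P,(475,255),60,53,80); print('above',len(q))
q=circ(P,(475,255),60,23,30); print('ledge',len(q),fitc(q) if len(q) else 0)
q=circ(P,(434,117),30,42,52); print('spare',len(q),q.mean(0),fitc(q))
E
```

```text
[402.90909858 273.9917362  147.69427532] [ 0.06603784 -0.65149568 -0.39158469] 85.53259278508881
1274 [482.03002598 250.06473897  47.29352448] (482.2, 250.1, 17.1) [45.28190372 47.43084048 48.66518032]
above 0
ledge 757 (484.6, 270.5, 43.2)
spare 867 [433.87660914 118.62956832  45.43820492] (433.3, 117.1, 17.3)
```

play_rows:
  targets:
    - [0,4,0.1,2,0]
    - [0,8.3,0.1,4,0]
    - [0,8.3,0.1,4,0]
    - [0,8.3,0.1,4,0]
    - [0,8.3,0.1,7,0]
    - [0,8.3,0.1,10,0]
    - [0,8.3,0.1,11,0]
    - [0,8.3,0.1,11,0]
    - [0,8.3,0.1,11,0]
    - [0,8.3,0.1,11,0]

```text
clock: 10.85
eef_pos: [482.8, 251.3, 40.1]
tool_rot: [-3.14, -0.002, -0.283]
force: [-0.0, 0.2, -0.5]
width: 85.5
gripper_force: 0.0
```

play_rows:
  targets:
    - [0.3,0,0,0,0]
    - [0.5,0,0,0,0]
    - [0.8,0,0,0,0]
    - [0.8,0,0,0,0]
    - [0.8,0,0,0,0]
    - [0.8,0,0,0,0]
    - [0.8,0,0,0,0]
    - [0.8,0,0,0,0]

```text
clock: 11.65
eef_pos: [482.3, 250.7, 40.0]
tool_rot: [-3.141, -0.001, -0.283]
force: [-2.0, -1.9, 11.1]
width: 27.8
gripper_force: 79.6
```

play_rows:
  targets:
    - [0.8,0,0,-0.5,0]
    - [0.8,0,0,-2,0]
    - [0.8,0,0,-5,0]
    - [0.8,0,0,-9,0]
    - [0.8,0,0,-9,0]
    - [0.8,0,0,-9,0]
    - [0.8,0,0,-9,0]

```text
clock: 12.35
eef_pos: [481.3, 250.2, 127.9]
tool_rot: [3.14, 0.001, -0.283]
force: [0.3, 0.4, -0.5]
width: 27.6
gripper_force: 77.7
```

```bash
python3 - <<'E'
from h import *
im,d,P=snap('wrist'); s,ds,Ps=snap('side')
a=cv2.resize(s[140:290,180:330],(600,600),interpolation=cv2.INTER_CUBIC)
cv2.imwrite('pics/g3.png',cv2.cvtColor(a,cv2.COLOR_RGB2BGR))
s=ctrl.read_state(); print(s['eef_pos'],s['width'],s['gripper_force'])
q=circ(Ps,(475,255),40,3,200)
for z in range(40,160,4):
    k=q[(q[:,2]>z)&(q[:,2]<=z+4)]
    if len(k)>3: print(z,len(k),k.min(0).round(),k.max(0).round())
E
```

```text
[481.1537174  250.12422841 127.53861319] 27.68022664539352 77.73343323457539
88 29 [458. 246.  88.] [491. 273.  92.]
92 35 [456. 247.  92.] [491. 274.  96.]
96 35 [457. 247.  96.] [491. 274. 100.]
100 33 [458. 236. 100.] [492. 274. 104.]
104 38 [457. 238. 104.] [492. 274. 108.]
108 38 [457. 238. 108.] [493. 273. 112.]
112 70 [457. 232. 112.] [499. 272. 116.]
116 26 [463. 247. 117.] [492. 269. 120.]
120 27 [463. 248. 120.] [492. 269. 124.]
124 29 [462. 248. 124.] [491. 270. 128.]
128 26 [464. 247. 128.] [493. 272. 132.]
132 70 [464. 234. 132.] [490. 273. 136.]
136 26 [465. 226. 136.] [490. 278. 140.]
140 42 [464. 228. 140.] [494. 278. 144.]
144 37 [465. 229. 144.] [495. 278. 148.]
148 36 [465. 227. 148.] [495. 281. 152.]
152 37 [464. 226. 152.] [495. 278. 156.]
156 42 [464. 227. 156.] [493. 280. 160.]
```

View pics/g3.png

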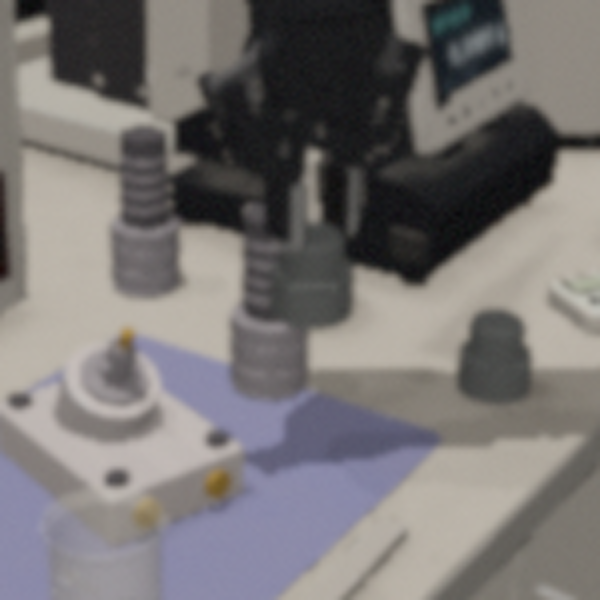

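play_rows:
  targets:
    - [0.8,-3,1,-1,0]
    - [0.8,-4,5,-1,0]
    - [0.8,-3,10,-1,0]
    - [0.8,-0.9,14.1,0,0]
    - [0.8,-0.9,14.1,0,0]
    - [0.8,-0.9,14.1,1,0]
    - [0.8,-0.9,14.1,2,0]
    - [0.8,-0.9,14.1,2,0]
    - [0.8,-0.9,14.1,2,0]

```text
clock: 13.35
eef_pos: [433.4, 119.0, 108.1]
tool_rot: [3.141, 0.001, -0.281]
force: [-0.2, -1.0, 0.0]
width: 27.8
gripper_force: 77.7
```

```bash
python3 - <<'E'
from h import *
s=ctrl.read_state(); print(s['eef_pos'],s['tool_rot'],s['width'])
Ps=snap('side')[2]
q=circ(Ps,(433.6,117),40,3,200)
for z in range(2,120,5):
    k=q[(q[:,2]>z)&(q[:,2]<=z+5)]
    if len(k)>3: print(z,len(k),k.min(0).round(),k.max(0).round())
Ps=snap('wrist')[2]
q=circ(Ps,(433.6,117),30,44,200); print(len(q),q.max(0) if len(q) else 0)
E
```

```text
[433.36211372 119.01000777 108.07243996] [ 3.14114462e+00  1.41245417e-03 -2.80891130e-01] 27.807130342832078
2 28 [410. 112.   3.] [450. 142.   7.]
7 34 [410. 114.   7.] [451. 142.  12.]
12 34 [411. 115.  12.] [452. 143.  17.]
17 36 [410. 116.  17.] [447. 143.  22.]
22 58 [410. 103.  22.] [454. 141.  26.]
27 28 [415. 116.  27.] [447. 136.  32.]
32 25 [416. 119.  32.] [448. 136.  37.]
37 29 [416. 110.  37.] [447. 136.  42.]
42 74 [416. 103.  42.] [446. 135.  46.]
67 24 [409. 114.  68.] [447. 142.  72.]
72 38 [410. 115.  72.] [447. 144.  77.]
77 39 [410. 116.  77.] [449. 143.  82.]
82 34 [410. 118.  82.] [449. 143.  87.]
87 41 [410. 117.  87.] [451. 144.  92.]
92 59 [411. 103.  92.] [452. 144.  97.]
97 30 [415. 118.  97.] [444. 137. 102.]
102 26 [416. 120. 102.] [443. 137. 107.]
107 24 [416. 116. 107.] [441. 142. 112.]
112 60 [416. 103. 112.] [448. 143. 117.]
117 37 [417.  96. 117.] [446. 148. 122.]
16181 [457.63548786 142.85964688 199.99961894]
```

play_rows:
  targets:
    - [0.8,0,0.15,0,0]
    - [0.8,0.05,0.15,1,0]
    - [0.8,0.05,0.15,2,0]
    - [0.8,0.05,0.15,3,0]
    - [0.8,0.05,0.15,4,0]
    - [0.8,0.05,0.15,4.4,0]
    - [0.8,0.05,0.15,4.4,0]
    - [0.8,0.05,0.15,4.4,0]

```text
clock: 14.25
eef_pos: [434.1, 116.2, 64.7]
tool_rot: [3.142, 0.0, -0.283]
force: [0.3, 0.1, -1.2]
width: 27.9
gripper_force: 77.7
```

play_rows:
  targets:
    - [0.8,0,0,0.15,0]
    - [0.8,0,0,0.25,0]
    - [0.8,0,0,0.25,0]
    - [0.5,0,0,0.25,0]
    - [0.3,0,0,0.25,0]
    - [0,0,0,0.25,0]
    - [0,0,0,0.25,0]
    - [0,0,0,0.25,0]

```text
clock: 15.05
eef_pos: [434.0, 116.1, 62.2]
tool_rot: [3.141, 0.0, -0.283]
force: [-0.7, -0.4, -0.1]
width: 85.1
gripper_force: 0.0
```

play_rows:
  targets:
    - [0,0,0,-1,0]
    - [0,0,0,-4,0]
    - [0,-2,0,-8,0]
    - [0,-4,0,-12,0]
    - [0,-4,0,-12,0]
    - [0,-4,0,-12,0]

```text
clock: 15.65
eef_pos: [396.1, 127.7, 183.7]
tool_rot: [-3.14, -0.003, -0.283]
force: [0.3, -0.3, -0.4]
width: 85.3
gripper_force: 0.0
```

```bash
python3 - <<'E'
from h import *
s=ctrl.read_state(); print(s['eef_pos'],s['tool_rot'])
im,d,P=snap('wrist'); cv2.imwrite('pics/w5.png',cv2.cvtColor(im,cv2.COLOR_RGB2BGR))
q=circ(P,(434,117),26,66,80); print('top',len(q),q.mean(0),fitc(q))
A=np.c_[q[:,:2]-q[:,:2].mean(0),np.ones(len(q))]; k=q[:,2]>68.; print(np.linalg.lstsq(A[k],q[k,2],rcond=None)[0])
q=circ(P,(434,117),30,44,53); print('ledge',len(q),fitc(q))
Q=snap('side')[2]; q=circ(Q,(434,117),30,3,80)
for z in range(2,80,6):
    k=q[(q[:,2]>z)&(q[:,2]<=z+6)]
    if len(k)>3: print(z,len(k),k.min(0).round(),k.max(0).round())
E
```

```text
[396.13014839 127.72906141 183.72366648] [-3.13956845e+00 -2.79551542e-03 -2.82871374e-01]
top 1119 [434.74698343 115.20120634  70.50704192] (434.4, 115.3, 16.9)
[-5.86529614e-03  2.12719052e-04  7.05927317e+01]
ledge 567 (434.5, 115.4, 22.6)
2 37 [410. 113.   3.] [451. 142.   8.]
8 41 [410. 113.   8.] [451. 144.  14.]
14 41 [410. 112.  14.] [447. 145.  20.]
20 44 [410. 115.  20.] [448. 142.  26.]
26 41 [411. 114.  26.] [448. 140.  32.]
32 43 [411. 116.  32.] [449. 140.  38.]
38 42 [411. 111.  38.] [450. 140.  44.]
44 73 [411. 101.  44.] [455. 141.  50.]
50 35 [417. 113.  50.] [444. 136.  56.]
56 28 [417. 115.  56.] [445. 135.  61.]
62 37 [417. 115.  62.] [448. 135.  68.]
68 63 [417. 104.  68.] [448. 133.  71.]
```

play_rows:
  targets:
    - [0,5,13,0,0]
    - [0,11.1,26.9,0,0]
    - [0,11.1,26.9,0,0]
    - [0,11.1,26.9,0,0]
    - [0,11.1,26.9,0,0]
    - [0,11.1,26.9,0,0]
    - [0,11.1,26.9,0,0]
    - [0,11.1,26.9,0,0]
    - [0,11.1,26.9,4,0]
    - [0,11.1,26.9,4,0]

```text
clock: 16.75
eef_pos: [423.8, -159.3, 138.8]
tool_rot: [-3.141, 0.01, -0.281]
force: [-1.6, 0.3, -0.5]
width: 85.6
gripper_force: 0.0
```

play_rows:
  targets:
    - [0,0,0,0,0]
    - [0,0,0,0,0]

```text
clock: 16.95
eef_pos: [427.6, -161.2, 143.1]
tool_rot: [-3.141, -0.001, -0.282]
force: [0.4, 0.2, 0.4]
width: 85.4
gripper_force: 0.0
```

```bash
python3 - <<'E'
from h import *
s=ctrl.read_state(); print(s['eef_pos'],s['tool_rot'])
im,d,P=snap('wrist')
q=circ(P,(428,-162),20,74,86); print('top',len(q),fitc(q) if len(q) else 0)
E
```

```text
[ 427.55760912 -161.21833083  143.12068153] [-3.14138430e+00 -8.10047511e-04 -2.81877525e-01]
top 770 (428.2, -162.5, 12.0)
```

play_rows:
  targets:
    - [0,0.1,0.1,3,0]
    - [0,0.1,0.1,6,0]
    - [0,0.1,0.1,7.7,0]
    - [0,0.1,0.1,7.7,0]
    - [0,0.1,0.1,7.7,0]
    - [0,0.1,0.1,7.7,0]

```text
clock: 17.6
eef_pos: [428.7, -163.4, 66.6]
tool_rot: [3.142, -0.003, -0.283]
force: [-0.0, 0.2, -0.2]
width: 85.3
gripper_force: 0.0
```

play_rows:
  targets:
    - [0.4,0,0,0,0]
    - [0.6,0,0,0,0]
    - [0.9,0,0,0,0]
    - [0.9,0,0,0,0]
    - [0.9,0,0,0,0]
    - [0.9,0,0,0,0]
    - [0.9,0,0,0,0]
    - [0.9,0,0,0,0]

```text
clock: 18.4
eef_pos: [428.0, -163.1, 65.7]
tool_rot: [-3.141, -0.001, -0.283]
force: [-0.2, 1.4, 5.2]
width: 21.0
gripper_force: 58.5
```

```bash
python3 - <<'E'
from h import *
s=ctrl.read_state(); print(s['eef_pos'],s['tool_rot'],s['width'],s['gripper_force'],s['force'])
im,d,P=snap('side'); 
cv2.imwrite('pics/g4.png',cv2.cvtColor(cv2.resize(im[140:215,310:390],(640,600),interpolation=cv2.INTER_CUBIC),cv2.COLOR_RGB2BGR))
E
```

```text
[ 428.01749806 -163.14334689   65.69180712] [-3.14144559e+00 -8.37383780e-04 -2.83321640e-01] 21.03679976160324 58.49923253059387 [-0.24936471  1.37367299  5.24974511]
```

View pics/g4.png

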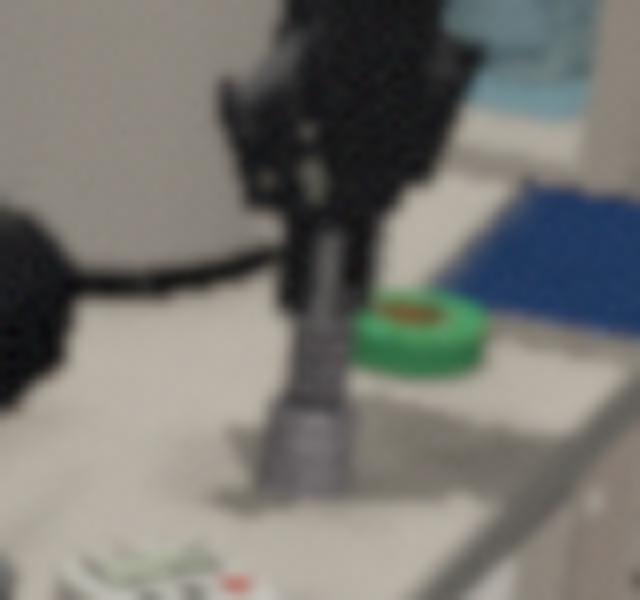

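play_rows:
  targets:
    - [0.5,0,0,0,0]
    - [0.4,0,0,0,0]
    - [0.4,0,0,0,0]
    - [0.4,0,0,0.4,0]
    - [0.4,0,0,0.8,0]
    - [0.4,0,0,0.8,0]
    - [0.4,0,0,0.8,0]

```text
clock: 19.15
eef_pos: [427.4, -163.1, 57.0]
tool_rot: [-3.142, 0.001, -0.283]
force: [-0.3, -0.0, 0.0]
width: 51.5
gripper_force: 0.0
```

play_rows:
  targets:
    - [0.9,0,0,0,0]
    - [0.9,0,0,0,0]
    - [0.9,0,0,0,0]
    - [0.9,0,0,0,0]
    - [0.9,0,0,0,0]
    - [0.9,0,0,0,0]
    - [0.9,0,0,0,0]

```text
clock: 19.85
eef_pos: [427.9, -163.1, 57.5]
tool_rot: [-3.141, -0.001, -0.283]
force: [-0.1, 1.5, 4.5]
width: 22.1
gripper_force: 58.6
```

play_rows:
  targets:
    - [0.9,0,0,-0.5,0]
    - [0.9,0,0,-3,0]
    - [0.9,0,0,-7,0]
    - [0.9,0,0,-10,0]
    - [0.9,0,0,-12,0]
    - [0.9,0,0,-12,0]
    - [0.9,0,0,-12,0]

```text
clock: 20.55
eef_pos: [427.2, -163.2, 177.0]
tool_rot: [3.141, 0.0, -0.284]
force: [0.0, 0.5, -2.7]
width: 21.4
gripper_force: 59.0
```

play_rows:
  targets:
    - [0.9,-1,-4,-4,0]
    - [0.9,-2,-8.5,-4,0]
    - [0.9,-3,-13,-4,0]
    - [0.9,-4,-18,-4,0]
    - [0.9,-5,-23,-4,0]
    - [0.9,-6,-28,-4,0]
    - [0.9,-7,-33,-4,0]
    - [0.9,-7.6,-38,-4,0]
    - [0.9,-8.2,-43,-4,0]
    - [0.9,-8.5,-46,-4,0]

```text
clock: 21.55
eef_pos: [473.4, 305.9, 215.0]
tool_rot: [3.141, 0.003, -0.28]
force: [1.6, -0.1, -0.8]
width: 21.9
gripper_force: 59.4
```

play_rows:
  targets:
    - [0.9,0,-1.8,0,0]
    - [0.9,0,-1.8,0,0]
    - [0.9,0,-1.8,0,0]
    - [0.9,0,-1.8,0,0]

```text
clock: 21.95
eef_pos: [479.3, 317.3, 216.1]
tool_rot: [3.139, 0.001, -0.285]
force: [-0.5, 0.1, -1.3]
width: 21.9
gripper_force: 59.4
```

```bash
cat >> h.py <<'E'
N=np.array([553,326.5,61.7]); PS=-.287; e=np.array([-np.cos(PS),-np.sin(PS)])
def uv():
    s=ctrl.read_state(); p=s['eef_pos']; d=p[:2]-N[:2]
    print('clk',s['clock'],'u',round(d@e,1),'lat(+tooly)',round(d@[np.sin(PS),-np.cos(PS)],1),'v',round(p[2]-N[2],1),'rot',s['tool_rot'].round(3),'F',s['force'].round(1),'w',round(s['width'],1),s['gripper_force'].round(0))
    return s
E
python3 - <<'E'
from h import *
s=uv(); im,d,P=snap('wrist')
# recheck nipple: bare collar ring fit + pin
q=circ(P,(553,326.5),60,28,110); np.save('nip.npy',q)
a=np.radians(25)
from scipy.optimize import least_squares
def sw(p,q):
    ax=np.array([*(np.sin(a)*np.array([-np.cos(p[2]),-np.sin(p[2])])),np.cos(a)])
    v=q-[p[0],p[1],62+p[3]]; s_=v@ax; return s_,np.linalg.norm(v-np.outer(s_,ax),axis=1)
def r(p,q):
    s_,w=sw(p,q)
    c=np.clip
    d=[np.abs(s_-0)+c(w-18.5,0,None)+c(8-w,0,None), np.abs(w-18.5)+c(s_,0,None)+c(-4-s_,0,None), np.abs(s_+4)+c(w-26,0,None)+c(18.5-w,0,None), np.abs(w-8)+c(s_-19,0,None)+c(-s_,0,None),np.abs(w-4)+c(s_-34,0,None)+c(24-s_,0,None),np.abs(w-26)+c(s_+4,0,None),np.abs(s_-34)+c(w-4,0,None), np.abs(s_-24)+c(w-5.5,0,None)]
    return np.minimum.reduce(d)
q=q[q[:,2]>45]; f=None
x=np.array([553,326.5,-.287,-.3])
s_,w=sw(x,q); q=q[(s_>-14)&(s_<38)&(w<28)]
f=least_squares(r,x,args=(q,),loss='soft_l1',f_scale=.7); print(len(q),f.x.round(3),np.median(r(f.x,q)),np.median(r(x,q)))
print('ring', [round(float(t),1) for t in (np.abs(sw(f.x,q)[0])<1).nonzero()[0].shape])
E
```

```text
Traceback (most recent call last):
  File "h.py", line 31, in uv
    print('clk',s['clock'],'u',round(d@e,1),'lat(+tooly)',round(d@[np.sin(PS),-np.cos(PS)],1),'v',round(p[2]-N[2],1),'rot',s['tool_rot'].round(3),'F',s['force'].round(1),'w',round(s['width'],1),s['gripper_force'].round(0))
                                                                                                                                                                                                  ^^^^^^^^^^^^^^^^^^^^^^^^
AttributeError: 'float' object has no attribute 'round'
```

```bash
sed -i "s/,s\['gripper_force'\].round(0))/,round(s['gripper_force']))/" h.py
python3 - <<'E'
from h import *
s=uv(); im,d,P=snap('wrist')
a=np.radians(25)
from scipy.optimize import least_squares
def sw(p,q):
    ax=np.array([*(np.sin(a)*np.array([-np.cos(p[2]),-np.sin(p[2])])),np.cos(a)])
    v=q-[p[0],p[1],62+p[3]]; s_=v@ax; return s_,np.linalg.norm(v-np.outer(s_,ax),axis=1)
def r(p,q):
    s_,w=sw(p,q); c=np.clip
    return np.minimum.reduce([np.abs(s_-0)+c(w-18.5,0,None)+c(8-w,0,None), np.abs(w-18.5)+c(s_,0,None)+c(-4-s_,0,None), np.abs(s_+4)+c(w-26,0,None)+c(18.5-w,0,None), np.abs(w-8)+c(s_-19,0,None)+c(-s_,0,None),np.abs(w-4)+c(s_-34,0,None)+c(24-s_,0,None),np.abs(w-26)+c(s_+4,0,None),np.abs(s_-34)+c(w-4,0,None), np.abs(s_-24)+c(w-5.5,0,None)])
x=np.array([553,326.5,-.287,-.3])
for nm,PP in(('wrist',P),('top',snap('top')[2])):
    q=circ(PP,(553,326.5),60,45,110); s_,w=sw(x,q); q=q[(s_>-14)&(s_<38)&(w<28)]
    f=least_squares(r,x,args=(q,),loss='soft_l1',f_scale=.7); print(nm,len(q),f.x.round(3),np.median(r(f.x,q)),np.median(r(x,q)))
# held coupler via side cam
Q=snap('side')[2]; p=s['eef_pos']; q=circ(Q,p[:2],35,p[2]-75,p[2]+30)
for z in range(-70,20,6):
    k=q[(q[:,2]-p[2]>z)&(q[:,2]-p[2]<=z+6)]
    if len(k)>3: print(z,len(k),((k-p)[:,:2]@e).min().round(1),((k-p)[:,:2]@e).max().round(1))
E
```

```text
clk 21.95 u 68.1 lat(+tooly) 29.6 v 154.4 rot [ 3.139e+00  1.000e-03 -2.850e-01] F [-0.5  0.1 -1.3] w 21.9 59
wrist 1936 [ 5.52990e+02  3.26702e+02 -2.87000e-01 -4.76000e-01] 0.41388094396142217 0.4413431292294654
top 244 [ 5.54097e+02  3.27405e+02 -2.66000e-01  1.74000e-01] 0.8774946678852253 1.0660421826146318
-58 43 -9.9 18.2
-52 54 -9.1 18.5
-46 55 -11.7 18.9
-40 52 -9.7 18.7
-34 52 -9.3 17.8
-28 78 -12.0 17.9
-22 39 -3.9 13.0
-16 38 -5.4 13.5
-10 41 -5.4 13.7
-4 35 -4.7 14.0
2 51 -9.3 13.5
8 68 -5.4 13.3
14 77 -5.2 13.0
```

play_rows:
  targets:
    - [0.9,2,-1,0,0]
    - [0.9,4.5,-2,0,0]
    - [0.9,5.8,-2.9,0,0]
    - [0.9,5.8,-2.9,1,0]
    - [0.9,5.8,-2.9,3,0]
    - [0.9,5.8,-2.9,4.4,0]
    - [0.9,5.8,-2.9,4.4,0]
    - [0.9,5.8,-2.9,4.4,0]
    - [0.9,5.8,-2.9,4.4,0]
    - [0.9,5.8,-2.9,4.4,0]

```text
clock: 23.1
eef_pos: [543.9, 331.5, 174.2]
tool_rot: [-3.14, -0.001, -0.283]
force: [0.6, 0.8, -1.4]
width: 21.9
gripper_force: 59.4
```

```bash
python3 - <<'E'
from h import *
N[1]=326.7
s=uv()
E
```

```text
clk 23.1 u 10.0 lat(+tooly) -2.0 v 112.5 rot [-3.14e+00 -1.00e-03 -2.83e-01] F [ 0.6  0.8 -1.4] w 21.9 59
```

play_rows:
  targets:
    - [0.9,0,0.2,0,0]
    - [0.9,0,0.2,0.5,0]
    - [0.9,0,0.2,1.0,0]
    - [0.9,0,0.2,1.0,0]
    - [0.9,0,0.2,1.0,0]

```text
clock: 23.6
eef_pos: [542.8, 329.2, 162.9]
tool_rot: [3.141, 0.0, -0.283]
force: [-0.1, 0.1, -1.4]
width: 21.7
gripper_force: 59.4
```

```bash
sed -i 's/326.5,61.7/326.7,61.6/' h.py; python3 - <<'E'
from h import *
for i in range(3):
    s=uv(); Q=snap('side')[2]
p=s['eef_pos']; q=circ(Q,p[:2],40,p[2]-75,p[2]-30); print(q[:,2].min()-N[2])
T=snap('top')[2]; n=[np.sin(PS),-np.cos(PS)]
for P,nm in((Q,'side'),(T,'top')):
    q=circ(P,p[:2],25,p[2]-56,p[2]-26); print(nm,len(q),'u,lat centre of sleeve rel TCP',(fitr(q,17)-p[:2])@e,(fitr(q,17)-p[:2])@n)
E
```

```text
clk 23.6 u 10.5 lat(+tooly) 0.5 v 101.3 rot [ 3.141  0.    -0.283] F [-0.1  0.1 -1.4] w 21.7 59
clk 23.65 u 10.3 lat(+tooly) 0.4 v 101.5 rot [ 3.141  0.    -0.283] F [ 0.8  0.2 -1.9] w 21.5 59
clk 23.7 u 10.3 lat(+tooly) 0.3 v 101.6 rot [-3.142 -0.    -0.283] F [-1.5 -0.7 -2.1] w 21.9 59
27.48339847827244
side 230 u,lat centre of sleeve rel TCP 0.49934252566499937 -0.887478823501654
top 6 u,lat centre of sleeve rel TCP -1.1814044645652562 -1.9048723338172462
```

play_rows:
  targets:
    - [0.9,0,0,0.5,0]
    - [0.9,0,0,1.0,0]
    - [0.9,0,0,1.5,0]
    - [0.9,0,0,2.0,0]
    - [0.9,0,0,2.1,0]
    - [0.9,0,0,2.1,0]

```text
clock: 24.4
eef_pos: [542.8, 329.1, 141.9]
tool_rot: [3.141, 0.0, -0.283]
force: [-0.0, 0.5, -1.6]
width: 22.2
gripper_force: 59.4
```

```bash
python3 - <<'E'
from h import *
s=uv()
E
```

```text
clk 24.4 u 10.5 lat(+tooly) 0.6 v 80.3 rot [ 3.141  0.    -0.283] F [-0.   0.5 -1.6] w 22.2 59
```

play_rows:
  targets:
    - [0.9,-0.3,0,0,0]
    - [0.9,-0.6,0,0.1,0]
    - [0.9,-0.9,0,0.2,0]
    - [0.9,-0.9,0,0.2,0]
    - [0.9,-0.9,0,0.2,0]

```text
clock: 24.9
eef_pos: [536.0, 331.5, 141.2]
tool_rot: [-3.14, -0.003, -0.284]
force: [3.7, -0.6, 3.0]
width: 21.7
gripper_force: 59.8
```

```bash
cat >> h.py <<'E'
def tilt():
    "coupler axis in (u,v) and lat from side+top clouds: grip r12 and sleeve r17 about a free line"
    from scipy.optimize import least_squares
    s=uv(); p=s['eef_pos']; n=np.array([np.sin(PS),-np.cos(PS)])
    Q=snap('side')[2]; q=circ(Q,p[:2],70,p[2]-85,p[2]+8)
    X=np.c_[(q[:,:2]-N[:2])@e,(q[:,:2]-N[:2])@n,q[:,2]-N[2]]
    def g(x,X):
        ax=np.array([np.sin(x[2])*np.cos(x[3]),np.sin(x[3]),np.cos(x[2])*np.cos(x[3])])
        d=X-[x[0],x[1],x[4]]; h=d@ax; w=np.linalg.norm(d-np.outer(h,ax),axis=1); c=np.clip
        return np.minimum.reduce([np.abs(w-17)+c(h-34,0,None)+c(-h,0,None),np.abs(w-12)+c(34-h,0,None)+c(h-64,0,None),np.abs(h-34)+c(w-17,0,None)+c(12-w,0,None)]),h,w
    best=None
    for th in(0,.15,.3,.44):
        u0=(p[:2]-N[:2])@e-62*np.sin(th); x=np.array([u0,0,th,0,p[2]-N[2]+8-66*np.cos(th)])
        r,h,w=g(x,X); k=(h>-2)&(h<60)&(w<25)
        f=least_squares(lambda y:g(y,X[k])[0],x,loss='soft_l1',f_scale=.7)
        c=f.cost/k.sum()
        if best is None or c<best[0]: best=(c,f.x,k.sum())
    c,x,k=best; print('mouth u,lat,v',x[[0,1,4]].round(1),'tilt deg',np.degrees(x[2]).round(1),'side',np.degrees(x[3]).round(1),'n',k,'cost',round(c,2))
    t=np.radians(25); print('mouth s,w',round(x[0]*np.sin(t)+x[4]*np.cos(t),1),round(x[0]*np.cos(t)-x[4]*np.sin(t),1))
E
python3 -c "
from h import *
tilt()"
```

```text
clk 24.9 u 17.7 lat(+tooly) 0.2 v 79.6 rot [-3.14e+00 -3.00e-03 -2.84e-01] F [ 3.7 -0.6  3. ] w 21.7 60
mouth u,lat,v [14.8  0.2 21.1] tilt deg 3.2 side -0.7 n 181 cost 0.25
mouth s,w 25.3 4.5
```

play_rows:
  targets:
    - [0.9,-0.3,0,0.1,0]
    - [0.9,-0.6,0,0.2,0]
    - [0.9,-0.9,0,0.3,0]
    - [0.9,-1.1,0,0.5,0]
    - [0.9,-1.1,0,0.5,0]

```text
clock: 25.45
eef_pos: [524.2, 336.0, 136.4]
tool_rot: [-3.139, -0.001, -0.283]
force: [2.8, -0.5, 6.3]
width: 21.8
gripper_force: 61.6
```

```bash
python3 -c "
from h import *
tilt()"
```

```text
clk 25.45 u 30.2 lat(+tooly) -0.8 v 74.8 rot [-3.139e+00 -1.000e-03 -2.830e-01] F [ 2.8 -0.5  6.3] w 21.8 62
mouth u,lat,v [13.8 -0.8 18.6] tilt deg 12.5 side -0.2 n 378 cost 0.22
mouth s,w 22.6 4.7
```

play_rows:
  targets:
    - [0.9,-0.1,0.05,0.3,0]
    - [0.9,-0.2,0.05,0.6,0]
    - [0.9,-0.4,0.05,0.9,0]
    - [0.9,-0.4,0.05,0.9,0]
    - [0.9,-0.4,0.05,0.9,0]

```text
clock: 26.0
eef_pos: [519.8, 336.3, 126.1]
tool_rot: [-3.14, 0.0, -0.283]
force: [4.6, 1.4, -0.5]
width: 22.0
gripper_force: 62.2
```

```bash
python3 -c "
from h import *
tilt()"
```

```text
clk 26.0 u 34.5 lat(+tooly) 0.2 v 64.5 rot [-3.14   0.    -0.283] F [ 4.6  1.4 -0.5] w 22.0 62
mouth u,lat,v [ 8.4 -0.2 11.2] tilt deg 19.3 side 0.3 n 348 cost 0.23
mouth s,w 13.7 2.9
```

play_rows:
  targets:
    - [0.9,-0.2,0,0.1,0]
    - [0.9,-0.3,0,0.3,0]
    - [0.9,-0.45,0,0.4,0]
    - [0.9,-0.45,0,0.4,0]
    - [0.9,-0.45,0,0.4,0]

```text
clock: 26.55
eef_pos: [515.9, 337.0, 122.4]
tool_rot: [-3.141, -0.001, -0.283]
force: [4.4, 0.8, 2.0]
width: 21.8
gripper_force: 62.7
```

```bash
python3 -c "
from h import *
tilt()"
```

```text
clk 26.55 u 38.5 lat(+tooly) 0.6 v 60.8 rot [-3.141e+00 -1.000e-03 -2.830e-01] F [4.4 0.8 2. ] w 21.8 63
mouth u,lat,v [ 7.4 -0.3  9.2] tilt deg 23.2 side 0.7 n 310 cost 0.22
mouth s,w 11.4 2.8
```

play_rows:
  targets:
    - [0.9,-0.2,-0.04,0,0]
    - [0.9,-0.2,-0.04,0,0]
    - [0.9,-0.1,-0.04,0.2,0]
    - [0.9,0,-0.04,0.4,0]
    - [0.9,0,-0.04,0.4,0]

```text
clock: 27.1
eef_pos: [514.8, 337.7, 118.8]
tool_rot: [-3.141, 0.001, -0.283]
force: [3.0, 1.2, 6.7]
width: 21.9
gripper_force: 63.1
```

```bash
python3 -c "
from h import *
tilt()"
```

```text
clk 27.1 u 39.7 lat(+tooly) 0.3 v 57.2 rot [-3.141e+00  1.000e-03 -2.830e-01] F [3.  1.2 6.7] w 21.9 63
mouth u,lat,v [ 5.9 -0.1  6.5] tilt deg 24.8 side -0.2 n 325 cost 0.23
mouth s,w 8.4 2.6
```

play_rows:
  targets:
    - [0.9,0.08,0,0.18,0]
    - [0.9,0.17,0,0.36,0]
    - [0.9,0.25,0,0.55,0]
    - [0.9,0.25,0,0.55,0]
    - [0.9,0.25,0,0.55,0]

```text
clock: 27.65
eef_pos: [517.6, 336.9, 113.2]
tool_rot: [-3.141, 0.001, -0.283]
force: [3.6, 0.5, 5.5]
width: 21.8
gripper_force: 63.3
```

```bash
python3 -c "
from h import *
tilt()"
```

```text
clk 27.65 u 36.8 lat(+tooly) 0.3 v 51.6 rot [-3.141e+00  1.000e-03 -2.830e-01] F [3.6 0.5 5.5] w 21.8 63
mouth u,lat,v [ 3.6 -0.4  1. ] tilt deg 24.6 side 0.4 n 321 cost 0.19
mouth s,w 2.4 2.8
```

play_rows:
  targets:
    - [0.9,0.08,0,0.18,0]
    - [0.9,0.15,0,0.32,0]
    - [0.9,0.19,0,0.4,0]
    - [0.9,0.19,0,0.4,0]
    - [0.9,0.19,0,0.4,0]

```text
clock: 28.2
eef_pos: [518.4, 336.8, 110.4]
tool_rot: [-3.141, 0.002, -0.283]
force: [-0.9, -0.0, 15.4]
width: 21.3
gripper_force: 64.1
```

```bash
python3 -c "
from h import *
tilt()"
```

```text
clk 28.2 u 36.0 lat(+tooly) 0.1 v 48.8 rot [-3.141e+00  2.000e-03 -2.830e-01] F [-0.9 -0.  15.4] w 21.3 64
mouth u,lat,v [ 2.5 -0.1 -1.6] tilt deg 24.6 side -0.4 n 312 cost 0.22
mouth s,w -0.4 2.9
```

play_rows:
  targets:
    - [0.9,0.08,0,0.1,0]
    - [0.9,0.16,0,0.15,0]
    - [0.9,0.16,0,0.15,0]
    - [0.9,0.16,0,0.15,0]

```text
clock: 28.65
eef_pos: [518.1, 337.1, 110.0]
tool_rot: [3.141, 0.004, -0.282]
force: [-6.7, -0.6, 25.1]
width: 21.5
gripper_force: 65.3
```

```bash
python3 -c "
from h import *
tilt()"
```

```text
clk 28.65 u 36.4 lat(+tooly) -0.0 v 48.4 rot [ 3.141  0.004 -0.282] F [-6.7 -0.6 25.1] w 21.5 65
mouth u,lat,v [ 2.1 -0.1 -1.8] tilt deg 25.2 side -0.4 n 309 cost 0.24
mouth s,w -0.7 2.6
```

```bash
python3 - <<'E'
from h import *
im,d,P=snap('side'); uv()
cv2.imwrite('pics/f.png',cv2.cvtColor(cv2.resize(im[150:290,170:330],(640,560),interpolation=cv2.INTER_CUBIC),cv2.COLOR_RGB2BGR))
T=snap('top')[2]; q=circ(T,(434,116),25,66,76); print(len(q),fitc(q))
E
```

```text
clk 28.75 u 36.4 lat(+tooly) -0.1 v 48.4 rot [ 3.141  0.004 -0.282] F [-5.8 -0.1 25.5] w 21.7 65
108 (435.4, 116.8, 16.7)
```

View pics/f.png

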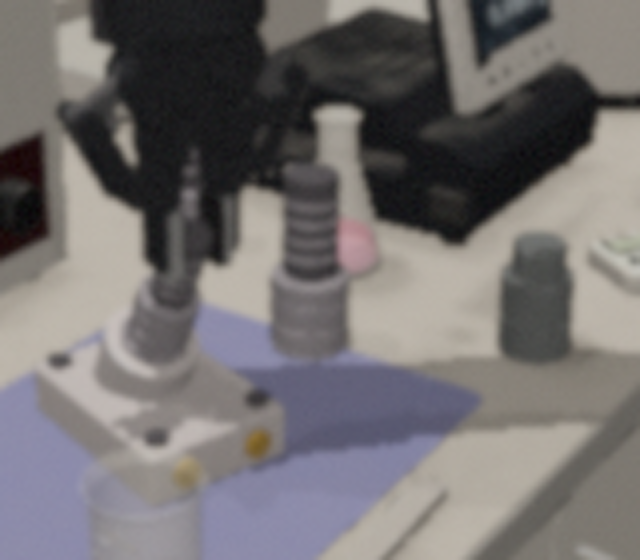

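The coupler sits flush on the collar at (150,345), aligned with the slanted axis and still gripped. The cap is nested upright over the spare at (538,300).

```bash
python3 -c "
from cell import ctrl
print(ctrl.finish_job())"
```

```text
the job is handed in; nothing more can be done
None
```

The job is handed in; the verdict wasn't shown, but my last measurements had the dust cap nested upright on the spare (axes about 2 mm apart) and the coupler held flush on the nipple at 25.2° under about 25 N.

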